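# Sweep the draining plate of a coffee bar

### The job

Swing the steam wand right round, away from the well, until it lies behind the draining plate. Then take the orange-handled scraper, set it across the open end of the plate and sweep the whole plate in one stroke to the well, pressing the sole steadily into its spring (about 8 N, never over 25 N), so that it pushes both copper filter discs into the well. Leave the scraper standing on the plate, touch the discs only with it, and leave the pitcher, tamper, cups and canister where they are.

Things in the scene. Friction and masses are not known exactly. Their poses are not given: they have to be found in the camera images.
- tray: Fixed draining station, 148 mm (x) by 409 mm (y): aluminium plate between steel side rails, sunk well at its -y end. Origin on the counter under its middle, z up, +x away from the robot, +y to the robot's left, within 0.2 rad. Plate top flat, 35 mm above the counter, y = -85 (well edge) to +200 mm (open end, no wall). Rails: inner faces at x = +-68 mm, tops 47 mm above the counter
- well (a point): Centre of the floor of the collecting well, 10 mm above the counter, at the station's y = -143 mm. The well is 136 mm (x) by 115 mm (y), 25 mm deep below the plate, with rails and an end wall 47 mm above the counter
- plate_end (a point): Point on the plate's top at the middle of its open end (station x = 0, y = +200 mm), where nothing bars the scraper
- wand (a joint): Angle of the steam wand (rad) about its upright axis, -0.3 to 2.0. At 0 its horizontal arm points along the station's -x, across the plate; it grows as the arm swings to the station's +y, away from the well; at 1.57 it points along +y, behind the plate and clear of it. Stays where it is left (friction 0.12 N m: 1 to 2 N at the arm's end)
- wand_hinge (a point): Point on the wand's hinge axis, 187 mm above the counter, at the station's x = +95, y = +40 mm, on top of a steel column 26 mm across behind the plate. The black hinge hub is 36 mm across, its top 200 mm above the counter
- wand_bar (a point): Point on the centre line of the wand's horizontal arm, 100 mm from the hinge axis. The arm is a 14 mm round steel bar, 187 mm above the counter, 125 mm long; at its end a pipe hangs down to 85 mm above the counter (18 mm black rubber end)
- scraper: Loose sprung scraper, 0.28 kg, on its blue sole: 50 mm (x, the sweeping direction, same both ways) by 112 mm (y) by 14 mm. Origin under the sole's middle (spring out), z up. Orange upright handle slab 24 mm thick (x), 90 mm long (y), 37 to 100 mm above the origin: grip across the 24 mm. The origin goes with the handle, which sinks as the sole is pressed on a surface
- sole (a joint): Travel of the scraper's sole into its spring (m): 0 out, 0.012 fully pressed in. It presses on the surface with about 3.6 N at 0, 5.7 N at 0.003, 7.8 N at 0.006, 12 N at 0.012, where it meets a hard stop. Standing free it reads about 0
- disc_a: Loose flat copper filter disc, 60 mm across, 5 mm thick, 50 g, lying on the plate in the half towards the open end. Origin at the centre of its underside
- disc_b: The second, equal copper filter disc, lying on the plate nearer the well. Origin at the centre of its underside
- pitcher: Loose steel milk pitcher with a handle, 80 mm across, 105 mm tall, on the counter on one side of the station, the scraper on the other. Origin under its middle. Leave alone
- tamper: Loose dark steel tamper, 58 mm across, 92 mm tall, at the left near the robot. Origin under its middle. Leave alone
- cup_a: Loose white cup, 80 mm across, 62 mm tall, behind the station at the right. Leave alone
- cup_b: Loose blue cup, 80 mm across, 62 mm tall, behind the station at the right. Leave alone
- canister: Loose steel canister with black lid, 90 mm across, 120 mm tall, behind the station at the left. Leave alone
There are look-alikes about, which are no part of the job. Leave any blue or white look-alike of the disc_b alone.

How it is judged:
By the outcome, as a careful person would: the job done as asked, in the order asked, and still so for the second after the job is handed in, with the robot touching nothing.
It also fails if it takes over 72 s, if anything falls off the work surface, if the arm or the gripper's body presses on something with over 40 N, if the wrist force passes 120 N, or if a joint passes its speed limit or range.

### The arm

A 7-joint arm with a two-finger parallel gripper is mounted at the origin on the work surface. World frame = base frame: x ahead of the robot, y to its left, z up, the work surface at z = 0. Lengths are in m, angles in rad, forces in N, time in s.
With the tool pointing down it reaches from about 0.425 to 0.925 m from the base axis. Payload 6.8 kg.
Tool frame: the origin (TCP) lies midway between the tips of the shut fingers; the grasp point (between the pads) lies 19 mm behind it; z points along the fingers, y is the line along which they close (so a half turn about z gives the same grasp; the last joint's range is limited). The gripper opens to 85 mm and grips with 20 to 120 N. Pads are 22 mm wide; open, the fingers measure 114 mm over their backs; the gripper's body (76 mm by 85 mm) begins 54 mm behind the grasp point. The pads swing forward as they close: fully open they stand 13 mm farther back than shut.
Start: joints at [1.069, 0.477, 0.022, 1.555, -0.011, 1.109, -0.083], TCP at [0.259, -0.623, 0.231] pointing down, gripper open.
Joint ranges: [-2.96, 2.96], [-0.34, 2.1], [-1.41, 1.46], [0.24, 2.44], [-1.37, 4.51], [0.17, 1.92], [-2.96, 2.96]. Speed limits (rad/s): [2.39, 2.39, 3.14, 3.14, 3.14, 3.14, 3.14].

### API

Orientations are given as a unit quaternion [w, x, y, z].
In Python, from station import bot, imaging gives the robot as it stands.
- The arm moves only by the tool move_arm, never from a script. Its argument "commands" is a list that holds one entry, the list of rows, each a list of 7 numbers: the shift along the tool's x, y, z in m, then the turn, a rotation vector about the tool's x, y, z in degrees, then the finger opening in m, from 0 to 0.0854. In form: [[[x, y, z, rx, ry, rz, grip], ...]]. A call has 1 to 20 rows; each row shifts and turns the commanded pose from where the row before left it, along the tool's axes as they then stand; what a row does not reach is not made up. A row lasts 1/8 s, in which the tool goes at most 62.5 mm and 10.7 degrees, less where a joint would pass 70% of its speed; a pose out of reach is approached as far as the arm can. A call is refused whole if a number of a shift passes 0.0625 or a number of a turn 10.7, either way. A call with a gripper value outside its range is refused whole. The fingers move at their own pace and stop on an object; "squeeze" is the grip in N (left out, the last holds). Time passes only in rows, so rows that do not move let the fingers close. It gives the time, the measured TCP pose, the force, the opening and the grip force at its end, in the units of the state.
- bot.get_obs(): the state, without advancing time (a new reading comes with each control period).
- imaging.read_camera(name): name is "scene" or "side" or "wrist"; returns the picture (420x560x3 uint8, red, green, blue); there is no depth.
- imaging.calibration(name): a dict with "intrinsics" (3x3 intrinsics, pixels), "extrinsics" (4x4, takes a point from camera to world coordinates); the wrist camera has in their place "mount" (4x4, takes a point from camera to tool coordinates, whose origin is the TCP and whose axes are the flange's). Camera axes: x right, y down, z forward; pixel columns grow to the right and rows downward; lengths in m; the calibration is good to about 2 mm. The wrist camera is an equidistant fisheye: a pixel r from the principal point sees the ray r / f radians off the axis. A picture is of the moment at which its call begins: read the wrist's pose just before it. calibration takes no time and is no camera call.
- bot.hand_in(): hands the job in; it is judged then, once.
The state is a dict: "t": time; "q": joint angles; "joint_vel": joint speeds; "joint_torque": joint torques, N m; "eef_pos": TCP position; "tool_rot": TCP orientation; "contact_force": force on the tool from outside, world axes, zero at the start; "torque": the same for the moment, N m; "gripper_width": opening from 0.0 (shut) to 1.0 (fully open); "grasp_force": force on a finger pad.
Only numpy, scipy, OpenCV 4.12 (cv2) and the standard library are available. Lean on these libraries where they do the work, as an engineer would, in place of code of your own. Each camera call takes 0.05 s, during which the arm holds its last target. There are 200 camera calls.

## Working session

There is one attempt and no reset: what is moved stays moved. The work goes in short steps, Python scripts to look and compute and a tool call to move; the robot and the scene stay as the last step left them, time stands still between calls to the robot, and variables do not carry over. Pictures are saved under pics/ and viewed, at most 12 in all, crops included, and the job is handed in when it is done.

Besides the shell and the picture viewer there is one more tool, called after ">>>" in YAML: its name, and indented under it one key for each argument. move_arm: Moves the arm, as the interface text tells. Its arguments: {"type":"object","properties":{"commands":{"type":"array","items":{"type":"array","items":{"type":"array","items":{"type":"number"}}}},"squeeze":{"type":"number"}},"required":["commands"]}

```bash
ls; mkdir -p pics
python3 - <<'E'
from station import bot, imaging
import cv2,numpy as np
o=bot.get_obs();print({k:np.round(v,3).tolist() for k,v in o.items()})
for n in("scene","side"):
    im=imaging.read_camera(n);cv2.imwrite(f"pics/{n}0.png",im[:,:,::-1]);c=imaging.calibration(n);print(n,{k:np.round(v,4).tolist() for k,v in c.items()})
print(imaging.calibration("wrist"))
E
```

```text
pics
{'t': 0.0, 'q': [1.069, 0.478, 0.022, 1.556, -0.011, 1.109, -0.083], 'joint_vel': [0.0, 0.001, -0.001, 0.001, -0.001, -0.0, 0.003], 'joint_torque': [-0.001, -59.646, 1.608, -28.121, 0.012, 0.009, 0.0], 'eef_pos': [0.259, -0.623, 0.23], 'tool_rot': [-0.001, 0.981, 0.196, -0.0], 'contact_force': [1.074, 0.025, 0.416], 'torque': [-0.008, 0.036, 0.003], 'grasp_force': 0.0, 'gripper_width': 1.0}
scene {'intrinsics': [[441.9745, 0.0, 280.5744], [0.0, 441.9745, 208.7846], [0.0, 0.0, 1.0]], 'extrinsics': [[-0.1741, 0.6033, -0.7783, 1.4435], [0.9847, 0.1147, -0.1313, 0.1059], [0.0101, -0.7892, -0.614, 0.8715], [0.0, 0.0, 0.0, 1.0]]}
side {'intrinsics': [[537.4756, 0.0, 277.1405], [0.0, 537.4756, 217.6851], [0.0, 0.0, 1.0]], 'extrinsics': [[-0.8056, -0.3756, 0.4582, -0.1971], [-0.5924, 0.5178, -0.6172, 0.915], [-0.0055, -0.7686, -0.6396, 1.1093], [0.0, 0.0, 0.0, 1.0]]}
{'intrinsics': array([[325.1922621 ,   0.        , 284.24241828],
       [  0.        , 325.1922621 , 203.88274109],
       [  0.        ,   0.        ,   1.        ]]), 'mount': array([[ 2.13858422e-04, -9.62309016e-01, -2.71958291e-01,
         6.83708565e-02],
       [ 9.99999573e-01,  4.50206702e-04, -8.06666481e-04,
         5.35131331e-05],
       [ 8.98699873e-04, -2.71958002e-01,  9.62308702e-01,
        -1.42666898e-01],
       [ 0.00000000e+00,  0.00000000e+00,  0.00000000e+00,
         1.00000000e+00]])}
```

View pics/scene0.png

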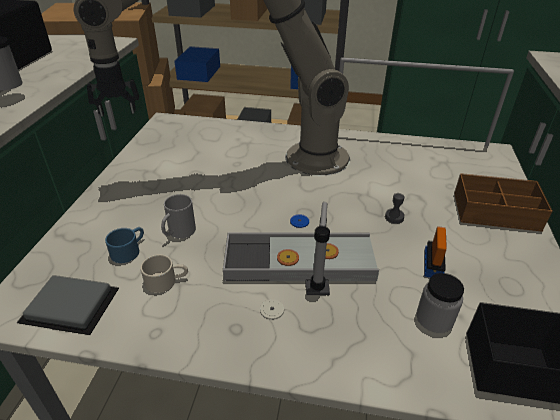

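View pics/side0.png

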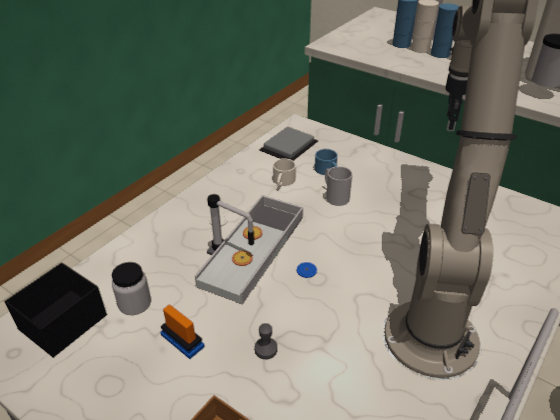

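The scene view shows the tray (223–378, 233–283) with its well on the left, discs at (288,257) and (330,250), the wand hub at (322,233) and the scraper at (437,255). The side view shows the hub at (214,200), discs at (252,233) and (242,258), and the scraper at (182,330). I'll enlarge both to get precise corners.

Run:
```python
import cv2
a=cv2.imread("pics/scene0.png")[190:310,210:470]; cv2.imwrite("pics/c1.png",cv2.resize(a,None,fx=3,fy=3,interpolation=2))
a=cv2.imread("pics/side0.png")[180:360,150:320]; cv2.imwrite("pics/c2.png",cv2.resize(a,None,fx=3.3333,fy=3.3333,interpolation=2))
```

```text
(no output)
```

View pics/c1.png

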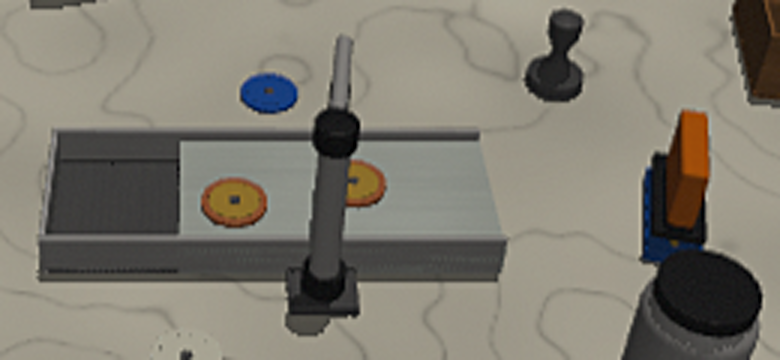

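View pics/c2.png

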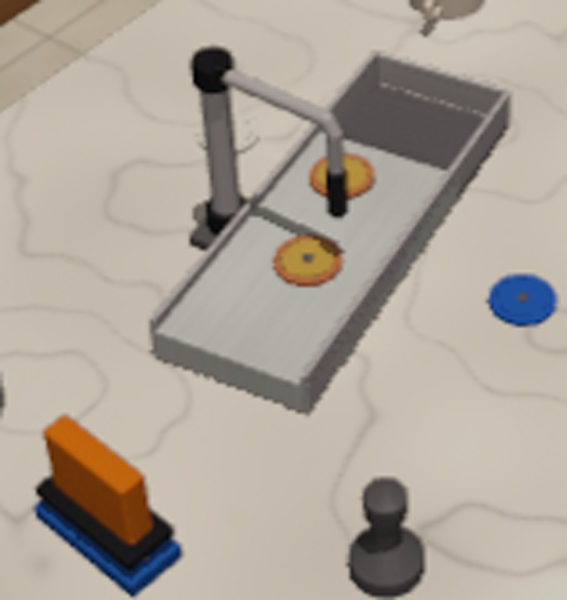

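```bash
cat > h.py <<'E'
from station import bot, imaging
import numpy as np, cv2
from scipy.spatial.transform import Rotation as R
def ray(n,p):
    c=imaging.calibration(n);T=np.array(c["extrinsics"]);d=np.linalg.solve(np.array(c["intrinsics"]),[*p,1]);return T[:3,3],T[:3,:3]@d
def plane(n,p,z):
    o,d=ray(n,p);return o+d*(z-o[2])/d[2]
def tri(p,q):
    (a,u),(b,v)=ray("scene",p),ray("side",q)
    s=np.linalg.lstsq(np.c_[u,-v],b-a,rcond=None)[0];P,Q=a+s[0]*u,b+s[1]*v
    return (P+Q)/2,np.linalg.norm(P-Q)
def proj(n,P):
    c=imaging.calibration(n);T=np.linalg.inv(c["extrinsics"]);x=np.array(c["intrinsics"])@(T@[*P,1])[:3];return x[:2]/x[2]
s=lambda x,y:(x/3+210-.33,y/3+190-.33)
d=lambda x,y:(x*.3+150-.33,y*.3+180-.33)
E
python3 - <<'E'
from h import *
np.set_printoptions(precision=4,suppress=True)
S=[plane("scene",s(*p),.047) for p in[(53,130),(480,133),(505,240),(40,237)]]
D=[plane("side",d(*p),.047) for p in[(510,95),(308,378),(152,325),(376,55)]]
for a,b in zip(S,D):print(a,b)
for Q in(S,D):
    Q=np.array(Q);v=(Q[1]+Q[2]-Q[0]-Q[3])/2;u=(Q[2]+Q[3]-Q[0]-Q[1])/2
    print("len",np.linalg.norm(v),np.linalg.norm(u),"yaw",np.arctan2(-v[0],v[1]),np.arctan2(u[1],u[0]),"ctr",Q.mean(0))
print("hubtop",tri(s(336,118),d(212,58)), plane("scene",s(336,118),.2),plane("side",d(212,58),.2))
for z,p,q in[(.04,(234,201),(342,176)),(.04,(358,183),(308,260))]:print("disc",plane("scene",s(*p),z),plane("side",d(*q),z))
print("handle top side",[plane("side",d(*p),.1) for p in[(62,418),(44,430),(127,492),(145,480)]])
print("handle top scene",[plane("scene",s(*p),.1) for p in[(685,112),(707,113)]])
print("sole",[plane("side",d(*p),.0) for p in[(133,590),(180,555),(36,515)]])
E
```

```text
[ 0.5365 -0.1991  0.047 ] [ 0.5264 -0.195   0.047 ]
[0.4659 0.1985 0.047 ] [0.4542 0.1957 0.047 ]
[0.604  0.2221 0.047 ] [0.5943 0.2259 0.047 ]
[ 0.6742 -0.1726  0.047 ] [ 0.6671 -0.1699  0.047 ]
len 0.40239807310309883 0.14013017291371016 yaw 0.17591023043200335 0.1800051112517822 ctr [0.5701 0.0122 0.047 ]
len 0.3998978855829288 0.14308675847117167 yaw 0.18222522752737416 0.1943567282270887 ctr [0.5605 0.0142 0.047 ]
hubtop (array([0.6504, 0.0702, 0.2003]), np.float64(0.0002337743820901184)) [0.6502 0.0702 0.2   ] [0.6507 0.0697 0.2   ]
disc [ 0.5925 -0.0166  0.04  ] [ 0.5882 -0.0166  0.04  ]
disc [0.5485 0.0908 0.04  ] [0.5441 0.086  0.04  ]
handle top side [array([0.5435, 0.3691, 0.1   ]), array([0.5459, 0.3851, 0.1   ]), array([0.457 , 0.3909, 0.1   ]), array([0.4541, 0.3755, 0.1   ])]
handle top scene [array([0.465 , 0.3749, 0.1   ]), array([0.4627, 0.3944, 0.1   ])]
sole [array([0.4549, 0.4028, 0.    ]), array([0.4481, 0.3589, 0.    ]), array([0.563 , 0.3965, 0.    ])]
```

```bash
cat >> h.py <<'E'
H=np.array([.6504,.0700]);YAW=.182
def rot(a):return np.array([[np.cos(a),-np.sin(a)],[np.sin(a),np.cos(a)]])
C=H-rot(YAW)@[.095,.04]
def t2w(p):return C+rot(YAW)@np.array(p)
def w2t(p):return rot(-YAW)@(np.array(p)[:2]-C)
def pose():
    o=bot.get_obs();M=R.from_quat(np.roll(o["tool_rot"],-1)).as_matrix();return np.array(o["eef_pos"]),M,np.arctan2(M[1,0],M[0,0])
def go(p,yaw,frm=None):
    """total tool-frame shift (at start axes) and turn about tool z in deg"""
    P,M,y=pose() if frm is None else (np.array(frm[0]),None,frm[1])
    if M is None: M=np.array([[np.cos(y),np.sin(y),0],[np.sin(y),-np.cos(y),0],[0,0,-1]])
    return (M.T@(np.array(p)-P)).round(4), round(np.degrees((y-yaw+np.pi)%(2*np.pi)-np.pi),2)
E
python3 - <<'E'
from h import *
np.set_printoptions(precision=4,suppress=True)
print("C",C)
for n,p in(("scene",s(343,40)),("side",d(332,118))):
    q=w2t(plane(n,p,.187)[:2])-[.095,.04];print("tip",q,np.linalg.norm(q),np.arctan2(q[1],-q[0]))
th=0.0
def pt(th,off,r=.085):return t2w([.095-r*np.cos(th)+off*np.sin(th),.04+r*np.sin(th)+off*np.cos(th)])
print(pt(0,-.018),pt(0,-.045),pt(1.6,-.018), w2t([.5463,.088]),w2t([.590,-.0166]))
P,M,y=pose();print(P,M,y)
E
```

```text
C [0.5642 0.0135]
tip [-0.1182  0.0167] 0.11939467559827531 0.1399495680304768
tip [-0.1192  0.0122] 0.1198173556868977 0.10223723665251938
[0.5701 0.0369] [0.5749 0.0104] [0.6197 0.1513] [-0.0041  0.0765] [ 0.0199 -0.0342]
[ 0.2588 -0.6228  0.2304] [[ 0.9234  0.3837 -0.0007]
 [ 0.3837 -0.9234  0.0015]
 [-0.0001 -0.0017 -1.    ]] 0.3938312879186144
```

Run:
```python
from h import *
def pt(th,off,r=.085):return t2w([.095-r*np.cos(th)+off*np.sin(th),.04+r*np.sin(th)+off*np.cos(th)])
p=pt(-.2,-.018);print(p,go([*p,.25],YAW+np.pi/2+.2))
a=np.radians(4.9);y0=YAW+np.pi/2+.2
q=pt(-.2+a,-.018);print(go([*q,.165],y0-a,([*p,.165],y0)))
```

```text
[0.57823671 0.02161137] (array([ 0.5423, -0.4726, -0.0189]), np.float64(-89.32))
(array([ 0.0073, -0.0012,  0.    ]), np.float64(4.9))
```

>>> move_arm:
  commands:
    - [[0.0387,-0.0338,-0.0014,0,0,0,0],[0.0387,-0.0338,-0.0014,0,0,0,0],[0.0387,-0.0338,-0.0014,0,0,0,0],[0.0387,-0.0338,-0.0014,0,0,0,0],[0.0387,-0.0338,-0.0014,0,0,0,0],[0.0387,-0.0338,-0.0014,0,0,0,0],[0.0387,-0.0338,-0.0014,0,0,0,0],[0.0387,-0.0338,-0.0014,0,0,0,0],[0.0387,-0.0338,-0.0014,0,0,0,0],[0.0387,-0.0338,-0.0014,0,0,0,0],[0.0387,-0.0338,-0.0014,0,0,0,0],[0.0387,-0.0338,-0.0014,0,0,0,0],[0.0387,-0.0338,-0.0014,0,0,0,0],[0.0387,-0.0338,-0.0014,0,0,0,0]]

```text
t: 1.85
eef_pos: [0.5781, 0.0228, 0.2506]
tool_rot: [0.0, 0.981, 0.195, -0.0]
contact_force: [-0.0, -0.5, -0.7]
gripper_width: -0.002
grasp_force: 0.0
```

>>> move_arm:
  commands:
    - [[0,0,0,0,0,-9.9,0],[0,0,0,0,0,-9.9,0],[0,0,0,0,0,-9.9,0],[0,0,0,0,0,-9.9,0],[0,0,0,0,0,-9.9,0],[0,0,0,0,0,-9.9,0],[0,0,0,0,0,-9.9,0],[0,0,0,0,0,-9.9,0],[0,0,0,0,0,-9.9,0],[0,0,0,0,0,0,0]]

```text
t: 3.1
eef_pos: [0.5775, 0.0213, 0.2504]
tool_rot: [-0.0, 0.562, 0.827, -0.0]
contact_force: [-0.2, -0.1, -0.0]
gripper_width: 0.002
grasp_force: 0.0
```

Run:
```python
from h import *
print(pose()[0],pose()[2],bot.get_obs()["t"],np.round(bot.get_obs()["q"],3))
print(go([.5782,.0216,.165],YAW+np.pi/2+.2))
```

```text
[0.57749109 0.02128094 0.25044747] 1.9470872141353257 3.1 [ 0.34   0.365 -0.616  1.738  0.232  1.113  0.028]
(array([-0.    ,  0.0008,  0.0854]), np.float64(-0.33))
```

>>> move_arm:
  commands:
    - [[0,0.0008,0.0285,0,0,0,0],[0,0,0.0285,0,0,0,0],[0,0,0.0285,0,0,0,0],[0,0,0,0,0,0,0],[0.0073,-0.0012,0,0,0,4.9,0],[0.0073,-0.0012,0,0,0,4.9,0],[0.0073,-0.0012,0,0,0,4.9,0],[0.0073,-0.0012,0,0,0,4.9,0],[0.0073,-0.0012,0,0,0,4.9,0],[0.0073,-0.0012,0,0,0,4.9,0],[0.0073,-0.0012,0,0,0,4.9,0],[0.0073,-0.0012,0,0,0,4.9,0],[0.0073,-0.0012,0,0,0,4.9,0]]

```text
t: 4.72
eef_pos: [0.5659, 0.0854, 0.1669]
tool_rot: [0.0, 0.833, 0.554, 0.0]
contact_force: [-2.5, -0.7, 0.9]
gripper_width: -0.003
grasp_force: 1.0
```

Run:
```python
from h import *
P,M,y=pose();q=w2t(P)-[.095,.04];print(P,YAW+np.pi/2-y,np.linalg.norm(q),np.arctan2(q[1],-q[0]),bot.get_obs()["contact_force"])
cv2.imwrite("pics/s1.png",imaging.read_camera("side")[120:400,130:460,::-1])
```

```text
[0.56590986 0.08539787 0.16692766] 0.5790016211052085 0.0858817677522299 0.36226626919658683 [-2.4964504  -0.7099883   0.88137242]
```

View pics/s1.png

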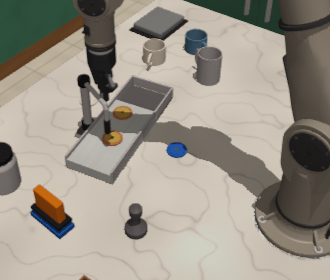

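The wand has followed the fingers and now stands about 0.58 rad round. Its pipe hangs near (107,120) in the crop, and nothing else has moved. I'll continue the arc.

>>> move_arm:
  commands:
    - [[0.0073,-0.0012,0,0,0,4.9,0],[0.0073,-0.0012,0,0,0,4.9,0],[0.0073,-0.0012,0,0,0,4.9,0],[0.0073,-0.0012,0,0,0,4.9,0],[0.0073,-0.0012,0,0,0,4.9,0],[0.0073,-0.0012,0,0,0,4.9,0],[0.0073,-0.0012,0,0,0,4.9,0],[0.0073,-0.0012,0,0,0,4.9,0],[0.0073,-0.0012,0,0,0,4.9,0],[0.0073,-0.0012,0,0,0,4.9,0],[0.0073,-0.0012,0,0,0,4.9,0],[0.0073,-0.0012,0,0,0,4.9,0],[0,0,0,0,0,0,0]]

```text
t: 6.4
eef_pos: [0.621, 0.1512, 0.1665]
tool_rot: [-0.0, 0.997, 0.077, 0.001]
contact_force: [-0.3, 0.3, -0.5]
gripper_width: -0.001
grasp_force: 0.0
```

Run:
```python
from h import *
P,M,y=pose();q=w2t(P)-[.095,.04];print(P,YAW+np.pi/2-y,np.linalg.norm(q),np.arctan2(q[1],-q[0]),bot.get_obs()["contact_force"])
```

```text
[0.62101322 0.15118601 0.16646443] 1.5988661028976148 0.08634089747094872 1.4054991173634055 [-0.33172976  0.26377411 -0.48829969]
```

>>> move_arm:
  commands:
    - [[-0.03,0,0,0,0,0,0],[-0.03,0,0,0,0,0,0],[-0.03,0,-0.04,0,0,0,0.08],[0,0,-0.04,0,0,0,0.08],[0,0,-0.04,0,0,0,0.08],[0,0,0,0,0,0,0.08]]

```text
t: 7.15
eef_pos: [0.5333, 0.1374, 0.2898]
tool_rot: [-0.001, 0.997, 0.077, 0.004]
contact_force: [-0.4, -0.8, -0.4]
gripper_width: 0.846
grasp_force: 0.0
```

Run:
```python
from h import *
P,M,y=pose();print(P,y)
a=imaging.read_camera("scene")[:,:,::-1];b=imaging.read_camera("wrist")[:,:,::-1];cv2.imwrite("pics/s2.png",a);cv2.imwrite("pics/w2.png",b)
np.savez("w2.npz",P=P,M=M)
c=cv2.resize(a[190:330,210:470],None,fx=3,fy=3)[:,:560]
cv2.imwrite("pics/c3.png",np.vstack([a[190:360,0:560],b])[:,:])
```

```text
[0.53331377 0.1373927  0.28975692] 0.15426953308264524
```

View pics/c3.png

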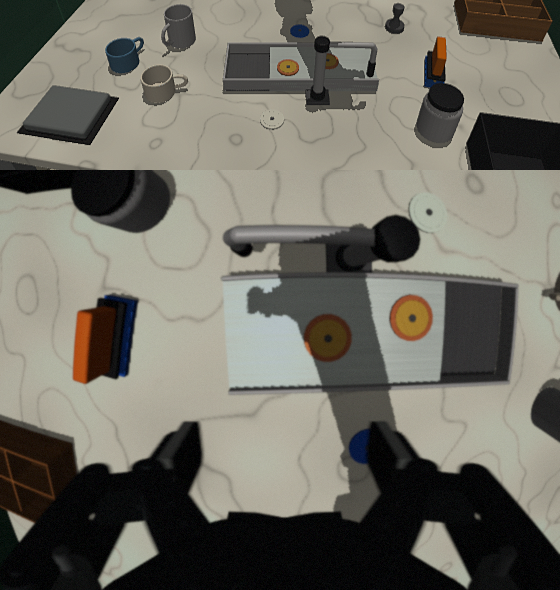

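The wand now lies along +y behind the plate: in the wrist picture the bar runs (390,237)–(235,237) and the tray spans (222–518, 278–392). The scraper is at (100,340) and the discs are at (328,338) and (411,318). These rows include the 170 px offset of the stacked picture.

```bash
cat >> h.py <<'E'
def wpt(p,z,P,M):
    c=imaging.calibration("wrist");K=c["intrinsics"];T=c["mount"]
    v=np.array([p[0]-K[0,2],p[1]-K[1,2]])/K[0,0];r=np.hypot(*v);dd=np.r_[v/r*np.sin(r),np.cos(r)]
    o=P+M@T[:3,3];dd=M@T[:3,:3]@dd;return o+dd*(z-o[2])/dd[2]
E
python3 - <<'E'
from h import *
np.set_printoptions(precision=4,suppress=True)
f=np.load("w2.npz");P,M=f["P"],f["M"];w=lambda x,y,z:wpt((x,y-170),z,P,M)
Q=np.array([w(229,392,.047),w(222,278,.047),w(518,285,.047),w(513,382,.047)]);print(Q)
v=(Q[0]+Q[1]-Q[2]-Q[3])/2;u=(Q[1]+Q[2]-Q[0]-Q[3])/2
print("len",np.hypot(*v[:2]),np.hypot(*u[:2]),"yaw",np.arctan2(-v[0],v[1]),np.arctan2(u[1],u[0]),"ctr",Q.mean(0),"C",C)
print("wand",np.array([w2t(w(390,238,.187)),w2t(w(240,237,.187))]),"hub",w(396,238,.2))
print("discs",w2t(w(328,338,.04)),w2t(w(411,318,.04)))
im=cv2.imread("pics/w2.png");hsv=cv2.cvtColor(im,cv2.COLOR_BGR2HSV)
m=cv2.inRange(hsv,(5,170,60),(18,255,255));m[:,170:]=0;ys,xs=np.nonzero(m);print(xs.min(),xs.max(),ys.min(),ys.max())
# handle top: brighter face
c,_=cv2.findContours(m,0,2);c=max(c,key=cv2.contourArea);print(cv2.approxPolyDP(c,3,True)[:,0].tolist())
mb=cv2.inRange(hsv,(100,120,30),(130,255,255));mb[:,200:]=0;c,_=cv2.findContours(mb,0,2);c=max(c,key=cv2.contourArea);print(cv2.approxPolyDP(c,2,True)[:,0].tolist())
cv2.imwrite("pics/c4.png",cv2.resize(im[100:230,50:160],None,fx=4.5,fy=4.5,interpolation=2))
E
```

```text
[[ 0.4609  0.1972  0.047 ]
 [ 0.6001  0.2228  0.047 ]
 [ 0.6748 -0.1744  0.047 ]
 [ 0.5355 -0.2077  0.047 ]]
len 0.40797572987600395 0.1423587345200649 yaw 0.18398933760607175 0.2086437828949694 ctr [0.5678 0.0095 0.047 ] C [0.5642 0.0135]
wand [[0.098  0.0433]
 [0.0988 0.1577]] hub [0.6511 0.0731 0.2   ]
discs [-0.0042  0.074 ] [ 0.0208 -0.0339]
0 92 141 340
[[80, 141], [74, 209], [86, 212], [92, 144]]
[[105, 126], [105, 129], [127, 133], [118, 203], [124, 205], [127, 201], [127, 184], [136, 131]]
```

View pics/c4.png

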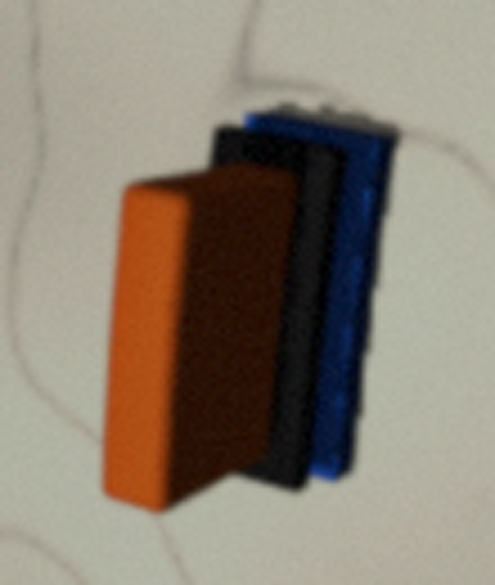

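The crop shows the handle's bright top face as a clean quadrilateral, (80,141)–(86,212) in wrist pixels, with the blue sole to its right.

Run:
```python
from h import *
np.set_printoptions(precision=4,suppress=True)
f=np.load("w2.npz");P,M=f["P"],f["M"]
Q=np.array([wpt(p,.1,P,M) for p in[(80,141),(92.5,143.5),(86.5,212),(74,209.5)]]);print(Q)
u=(Q[0]+Q[1]-Q[2]-Q[3])[:2]/2;print(np.hypot(*u),np.arctan2(u[1],u[0]),np.linalg.norm(Q[0]-Q[1]),Q.mean(0))
# well edge, wrist
print("well edge",w2t(wpt((445,112),.035,P,M)),w2t(wpt((441,212),.035,P,M)))
print(go([.503,.384,.25],-.065), np.round(bot.get_obs()["q"],2))
for p in [(52.5+0,0)]:pass
```

```text
[[0.5482 0.3829 0.1   ]
 [0.5468 0.364  0.1   ]
 [0.4618 0.3721 0.1   ]
 [0.4618 0.3922 0.1   ]]
0.08609424291654824 -0.10118672379608318 0.018979781060612357 [0.5046 0.3778 0.1   ]
well edge [ 0.0694 -0.085 ] [-0.0673 -0.0879]
(array([ 0.0097, -0.2488,  0.0359]), np.float64(12.54)) [-0.16  0.23 -0.24  1.78  0.06  1.13 -1.84]
```

>>> move_arm:
  commands:
    - [[0.0015,-0.0407,0,0,0,0,0.08],[0.0015,-0.0407,0,0,0,0,0.08],[0.0015,-0.0407,0,0,0,0,0.08],[0.0015,-0.0407,0,0,0,0,0.08],[0.0015,-0.0407,0,0,0,0,0.08],[0.0015,-0.0407,0.02,0,0,7,0.08],[0,0,0.02,0,0,6.7,0.08],[0,0,0,0,0,0,0.08]]

```text
t: 8.25
eef_pos: [0.5016, 0.3785, 0.2422]
tool_rot: [0.002, 0.999, -0.042, -0.002]
contact_force: [-0.8, -1.0, -0.8]
gripper_width: 0.936
grasp_force: 0.0
```

Run:
```python
from h import *
np.set_printoptions(precision=4,suppress=True)
P,M,y=pose();print(P,y,np.round(bot.get_obs()["q"],2))
im=imaging.read_camera("wrist")[:,:,::-1].copy();cv2.imwrite("pics/w3.png",im)
m=cv2.inRange(cv2.cvtColor(im,cv2.COLOR_BGR2HSV),(5,170,90),(18,255,255));c,_=cv2.findContours(m,0,2);c=max(c,key=cv2.contourArea)
r=cv2.minAreaRect(c);B=cv2.boxPoints(r);print(r,B)
Q=np.array([wpt(p,.1,P,M) for p in B]);print(Q,Q.mean(0));d=Q-np.roll(Q,1,0);print(np.hypot(d[:,0],d[:,1]),np.arctan2(d[:,1],d[:,0]))
```

```text
[0.5016 0.3785 0.2422] -0.08373306171749019 [-0.53  0.41 -0.29  1.64  0.13  1.11 -2.51]
((281.9999694824219, 202.99998474121094), (23.999996185302734, 59.99999237060547), 0.0) [[270. 233.]
 [270. 173.]
 [294. 173.]
 [294. 233.]]
[[0.4616 0.3945 0.1   ]
 [0.5183 0.389  0.1   ]
 [0.5165 0.3678 0.1   ]
 [0.4597 0.3721 0.1   ]] [0.4891 0.3808 0.1   ]
[0.0225 0.057  0.0213 0.057 ] [ 1.4864 -0.0956 -1.6554  3.0664]
```

>>> move_arm:
  commands:
    - [[0.003,-0.001,0.031,0,0,0,0.085],[0,0,0.031,0,0,0,0.085],[0,0,0.031,0,0,0,0.085],[0,0,0.031,0,0,0,0.085],[0,0,0.031,0,0,0,0.085],[0,0,0.031,0,0,0,0.085],[0,0,0,0,0,0,0.085],[0,0,0,0,0,0,0.01],[0,0,0,0,0,0,0.01],[0,0,0,0,0,0,0.01],[0,0,0,0,0,0,0.01],[0,0,0,0,0,0,0.01],[0,0,0,0,0,0,0.01]]
  squeeze: 60

```text
t: 9.93
eef_pos: [0.5066, 0.3805, 0.0597]
tool_rot: [-0.0, 0.999, -0.043, 0.0]
contact_force: [-0.1, -0.1, 1.1]
gripper_width: 0.276
grasp_force: 62.3
```

Run:
```python
from h import *
np.set_printoptions(precision=4,suppress=True)
P,M,y=pose();print(P,y,bot.get_obs()["gripper_width"]*.0854,M)
```

```text
[0.5066 0.3805 0.0597] -0.08609397017213268 0.02360923457477498 [[ 0.9963 -0.086   0.0009]
 [-0.086  -0.9963  0.0006]
 [ 0.0008 -0.0006 -1.    ]]
```

>>> move_arm:
  commands:
    - [[0,0,-0.02,0,0,0,0.01],[0,0,-0.04,0,0,0,0.01],[0,0,-0.04,0,0,0,0.01],[0,0,-0.04,0,0,0,0.01],[0,0,0,0,0,0,0.01]]

```text
t: 10.55
eef_pos: [0.5074, 0.3818, 0.2039]
tool_rot: [-0.002, 0.999, -0.043, 0.002]
contact_force: [-0.7, 0.7, -3.0]
gripper_width: 0.272
grasp_force: 62.2
```

>>> move_arm:
  commands:
    - [[0,0,0,0,0,-10.3,0.01],[0,0,0,0,0,-10.3,0.01],[0,0,0,0,0,-10.3,0.01],[0,0,0,0,0,-10.3,0.01],[0,0,0,0,0,-10.3,0.01],[0,0,0,0,0,-10.3,0.01],[0,0,0,0,0,-10.3,0.01],[0,0,0,0,0,-10.3,0.01],[0,0,0,0,0,-10.3,0.01],[0,0,0,0,0,-10.3,0.01],[0,0,0,0,0,-10.3,0.01],[0,0,0,0,0,-10.3,0.01],[0,0,0,0,0,-10.3,0.01],[0,0,0,0,0,-10.3,0.01],[0,0,0,0,0,-10.3,0.01],[0,0,0,0,0,-10.3,0.01],[0,0,0,0,0,-10.3,0.01],[0,0,0,0,0,-10.3,0.01],[0,0,0,0,0,-10,0.01],[0,0,0,0,0,0,0.01]]

```text
t: 13.05
eef_pos: [0.5056, 0.3794, 0.1981]
tool_rot: [-0.001, -0.09, 0.996, -0.001]
contact_force: [0.2, -0.5, -3.2]
gripper_width: 0.275
grasp_force: 61.9
```

Run:
```python
from h import *
np.set_printoptions(precision=4,suppress=True)
P,M,y=pose();print(P,y,np.round(bot.get_obs()["q"],2),bot.get_obs()["contact_force"],M)
p=t2w([0,.178]);print(p,w2t(P));print(go([*p,P[2]],YAW+np.pi))
a=imaging.read_camera("side")[:,:,::-1];cv2.imwrite("pics/s3.png",a[100:400,100:400])
```

```text
[0.5056 0.3794 0.1981] -2.9604976291233913 [-0.05  0.65 -1.02  1.65  0.59  1.19  0.54] [ 0.2268 -0.51   -3.2285] [[-0.9836 -0.1801 -0.0023]
 [-0.1801  0.9836 -0.0014]
 [ 0.0025 -0.001  -1.    ]]
[0.532  0.1885] [0.0086 0.3705]
(array([ 0.0084, -0.1925,  0.0002]), np.float64(-0.05))
```

View pics/s3.png

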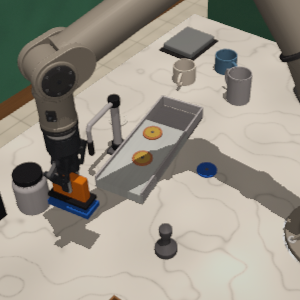

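The scraper hangs level in the grip at (75,195) and the wand is clear behind the plate. I'll carry the scraper over the open end and descend partway.

>>> move_arm:
  commands:
    - [[0.0014,-0.0321,0,0,0,0,0.01],[0.0014,-0.0321,0,0,0,0,0.01],[0.0014,-0.0321,0,0,0,0,0.01],[0.0014,-0.0321,0,0,0,0,0.01],[0.0014,-0.0321,0,0,0,0,0.01],[0.0014,-0.032,0,0,0,0,0.01],[0,0,0.03,0,0,0,0.01],[0,0,0.03,0,0,0,0.01],[0,0,0.03,0,0,0,0.01],[0,0,0,0,0,0,0.01]]

```text
t: 14.35
eef_pos: [0.5312, 0.1883, 0.1074]
tool_rot: [-0.002, -0.09, 0.996, -0.001]
contact_force: [-1.1, -0.0, -2.2]
gripper_width: 0.272
grasp_force: 61.7
```

Run:
```python
from h import *
np.set_printoptions(precision=4,suppress=True)
P,M,y=pose();print(P,y-YAW,bot.get_obs()["contact_force"],w2t(P),np.round(bot.get_obs()["q"],2))
a=imaging.read_camera("side")[:,:,::-1][180:340,170:330];b=imaging.read_camera("scene")[:,:,::-1][190:310,210:410]
cv2.imwrite("pics/s4.png",np.hstack([cv2.resize(a,(400,400),interpolation=2),cv2.resize(b,(400,240),interpolation=2,dst=None) if 0 else cv2.copyMakeBorder(cv2.resize(b,(400,240),interpolation=2),0,160,0,0,0)]))
```

```text
[0.5312 0.1883 0.1074] -3.1433431255167057 [-1.0737 -0.005  -2.1877] [-0.0008  0.1779] [ 0.28  0.66 -0.99  1.88  0.66  0.98  0.74]
```

View pics/s4.png

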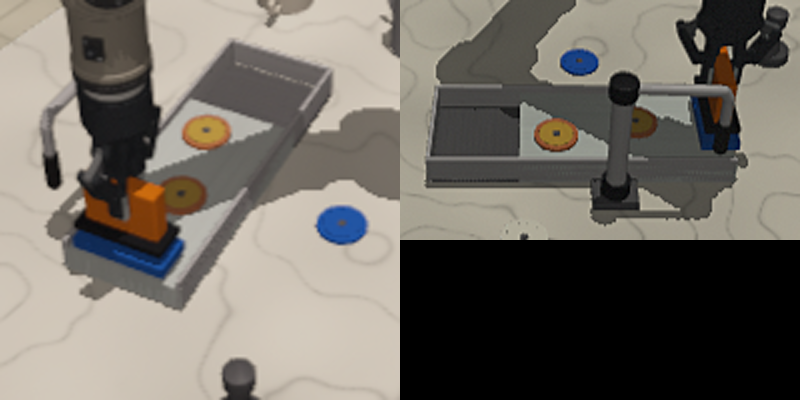

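The scraper hovers between the rails at the open end, squared to them: side view (130,240), scene view (715,120).

>>> move_arm:
  commands:
    - [[0,0,0.006,0,0,0,0.01],[0,0,0.006,0,0,0,0.01],[0,0,0.004,0,0,0,0.01],[0,0,0,0,0,0,0.01],[0,0,0,0,0,0,0.01]]

```text
t: 15.08
eef_pos: [0.5332, 0.1895, 0.0938]
tool_rot: [0.0, -0.091, 0.996, -0.0]
contact_force: [0.5, -0.6, 2.0]
gripper_width: 0.274
grasp_force: 62.6
```

>>> move_arm:
  commands:
    - [[0,0,0.003,0,0,0,0.01],[0,0,0.002,0,0,0,0.01],[0,0,0,0,0,0,0.01],[0,0,0,0,0,0,0.01]]

```text
t: 15.58
eef_pos: [0.5332, 0.1896, 0.0887]
tool_rot: [0.0, -0.091, 0.996, -0.0]
contact_force: [-1.1, -1.7, 6.3]
gripper_width: 0.271
grasp_force: 63.1
```

Run:
```python
from h import *
np.set_printoptions(precision=4,suppress=True)
for _ in range(1):
    P,M,y=pose();print(P,y-YAW+np.pi,bot.get_obs()["contact_force"],w2t(P),M[:,2])
```

```text
[0.5332 0.1896 0.0887] 0.000529920667476258 [-1.0572 -1.7304  6.3357] [0.0014 0.1788] [ 0.0007 -0.     -1.    ]
```

>>> move_arm:
  commands:
    - [[0,-0.004,0,0,0,0,0.01],[0,-0.008,0,0,0,0,0.01],[0,-0.01,0,0,0,0,0.01],[0,-0.01,0,0,0,0,0.01],[0,-0.01,0,0,0,0,0.01]]

```text
t: 16.2
eef_pos: [0.5411, 0.1509, 0.0894]
tool_rot: [0.001, -0.092, 0.996, 0.002]
contact_force: [-0.1, 4.5, 6.3]
gripper_width: 0.271
grasp_force: 63.0
```

>>> move_arm:
  commands:
    - [[0,-0.01,0.0001,0,0,0,0.01],[0,-0.01,0.0001,0,0,0,0.01],[0,-0.01,0.0001,0,0,0,0.01],[0,-0.01,0.0001,0,0,0,0.01],[0,-0.01,0.0001,0,0,0,0.01],[0,-0.01,0,0,0,0,0.01],[0,-0.01,0,0,0,0,0.01],[0,-0.01,0,0,0,0,0.01],[0,-0.01,0,0,0,0,0.01]]

```text
t: 17.32
eef_pos: [0.5576, 0.0626, 0.0889]
tool_rot: [0.001, -0.092, 0.996, 0.002]
contact_force: [-0.5, 5.2, 6.6]
gripper_width: 0.27
grasp_force: 63.0
```

Run:
```python
from h import *
np.set_printoptions(precision=4,suppress=True)
P,M,y=pose();print(P,y-YAW+np.pi,bot.get_obs()["contact_force"],w2t(P),M[:,2])
```

```text
[0.5576 0.0626 0.0889] 0.0023119486560219116 [-0.4546  5.1502  6.6064] [0.0024 0.0495] [ 0.0024  0.0048 -1.    ]
```

>>> move_arm:
  commands:
    - [[0,-0.01,0,0,0,0,0.01],[0,-0.01,0,0,0,0,0.01],[0,-0.01,0,0,0,0,0.01],[0,-0.01,0,0,0,0,0.01],[0,-0.01,0,0,0,0,0.01],[0,-0.01,0,0,0,0,0.01],[0,-0.01,0,0,0,0,0.01],[0,-0.01,0,0,0,0,0.01],[0,-0.01,0,0,0,0,0.01],[0,-0.01,0,0,0,0,0.01],[0,-0.009,0,0,0,0,0.01],[0,-0.005,0,0,0,0,0.01],[0,0,0,0,0,0,0.01],[0,0,0,0,0,0,0.01]]

```text
t: 19.08
eef_pos: [0.5784, -0.0506, 0.0886]
tool_rot: [0.001, -0.092, 0.996, 0.001]
contact_force: [0.4, 2.8, 5.5]
gripper_width: 0.272
grasp_force: 63.1
```

Run:
```python
from h import *
np.set_printoptions(precision=4,suppress=True)
P,M,y=pose();print(P,y-YAW+np.pi,bot.get_obs()["contact_force"],w2t(P),M[:,2])
a=imaging.read_camera("side")[:,:,::-1][180:340,170:330];b=imaging.read_camera("scene")[:,:,::-1][190:310,210:410]
cv2.imwrite("pics/s5.png",np.hstack([cv2.resize(a,(400,400),interpolation=2),cv2.copyMakeBorder(cv2.resize(b,(400,240),interpolation=2),0,160,0,0,0)]))
```

```text
[ 0.5784 -0.0506  0.0886] 0.0015794546313165903 [0.4329 2.7684 5.5071] [ 0.0024 -0.0655] [ 0.0021  0.0026 -1.    ]
```

View pics/s5.png

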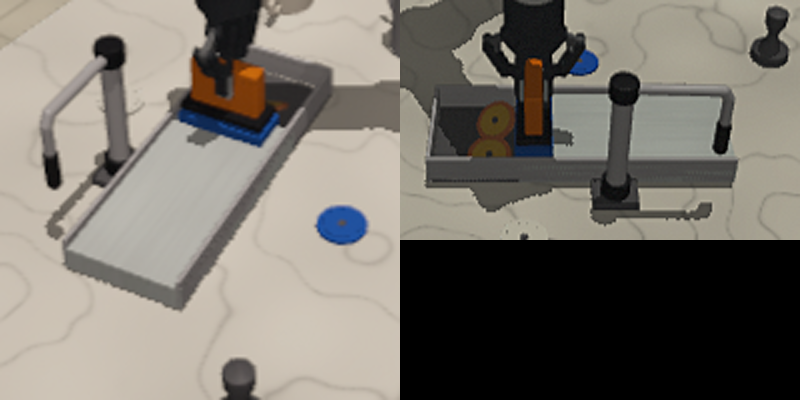

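Both discs lie in the well: scene view (495,120) and (490,147). The plate is swept clean and the scraper's leading edge is just past the well edge. I'll ease off the spring and release.

>>> move_arm:
  commands:
    - [[0,0,-0.003,0,0,0,0.01],[0,0,-0.003,0,0,0,0.01],[0,0,-0.001,0,0,0,0.01],[0,0,0,0,0,0,0.01],[0,0,0,0,0,0,0.01]]

```text
t: 19.8
eef_pos: [0.5776, -0.0525, 0.0948]
tool_rot: [0.0, -0.091, 0.996, 0.0]
contact_force: [0.8, 2.5, 2.2]
gripper_width: 0.274
grasp_force: 62.5
```

>>> move_arm:
  commands:
    - [[0,0.001,-0.001,0,0,0,0.01],[0,0,0,0,0,0,0.01],[0,0,0,0,0,0,0.01]]

```text
t: 20.18
eef_pos: [0.5774, -0.0522, 0.0958]
tool_rot: [-0.0, -0.091, 0.996, -0.0]
contact_force: [1.7, -0.0, 1.2]
gripper_width: 0.276
grasp_force: 62.4
```

>>> move_arm:
  commands:
    - [[0,0,0,0,0,0,0.04],[0,0,0,0,0,0,0.06],[0,0,0,0,0,0,0.085],[0,0,0,0,0,0,0.085],[0,0,0,0,0,0,0.085],[0,0,-0.02,0,0,0,0.085],[0,0,-0.04,0,0,0,0.085],[0,0,-0.05,0,0,0,0.085],[0,0,-0.05,0,0,0,0.085],[0,0,-0.04,0,0,0,0.085],[0,0,0,0,0,0,0.085]]

```text
t: 21.55
eef_pos: [0.5791, -0.0503, 0.3008]
tool_rot: [0.004, -0.091, 0.996, -0.001]
contact_force: [-0.1, 1.0, -0.8]
gripper_width: 0.993
grasp_force: 0.0
```

Run:
```python
from h import *
np.set_printoptions(precision=4,suppress=True)
P,M,y=pose();print(P,bot.get_obs()["contact_force"],bot.get_obs()["t"])
np.savez("w5.npz",P=P,M=M)
b=imaging.read_camera("scene")[:,:,::-1];w=imaging.read_camera("wrist")[:,:,::-1];cv2.imwrite("pics/s6.png",b);cv2.imwrite("pics/w6.png",w)
cv2.imwrite("pics/c6.png",np.vstack([b[190:360],w]))
```

```text
[ 0.5791 -0.0503  0.3008] [-0.1473  0.997  -0.7542] 21.55
```

View pics/c6.png

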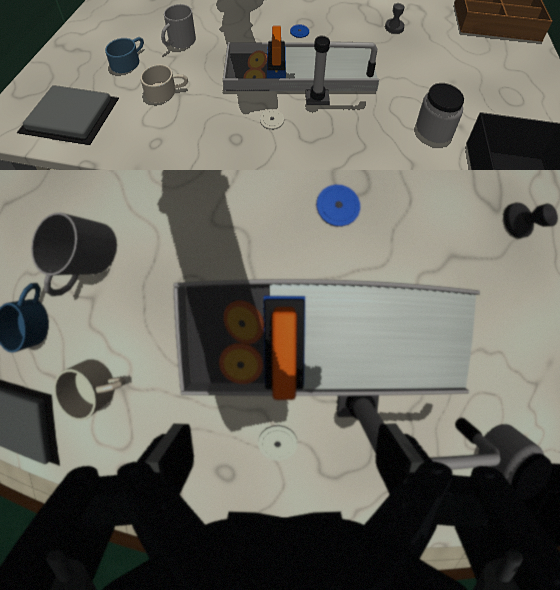

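The scraper stands free on the plate at (285,345). Both discs are down in the well at (240,322) and (240,364), the wand is behind the plate, and every other object is where it was. I'm handing in.

```bash
python3 -c "
from station import bot
print(bot.hand_in())"
```

```text
the job is handed in; nothing more can be done
None
```

The job is handed in at about 21.6 s: the wand was swung behind the plate first, then one sweep at about 8–9 N pushed both copper discs into the well, and the scraper is left standing on the plate with the other objects where they were.

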